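# Drop the proud hex key into its hidden socket

## Robot

A 6-joint arm with a two-finger parallel gripper is mounted at the origin on the work surface. World frame = base frame: x ahead of the robot, y to its left, z up, the work surface at z = 0. Lengths are in m, angles in rad, forces in N, time in s.
With the tool pointing down it reaches from about 0.35 to 0.85 m from the base axis. Payload 8.1 kg.
Tool frame: the origin (TCP) lies at the very end of the fingers, on their centre line; the grasp point (between the pads) lies 19 mm behind it (grasp_offset is the distance from the TCP to the grasp point, in m); z points along the fingers, y is the direction in which the jaws open and shut (so a half turn about z gives the same grasp; the last joint's range is limited). The gripper opens to 93 mm and grips with 3 to 60 N. Pads are 15 mm wide; open, the fingers measure 128 mm over their backs; the gripper's body (75 mm by 188 mm) begins 65 mm behind the grasp point.
Start: joints at [1.147, 0.13, 1.488, -0, 1.523, -0.085], TCP at [0.199, 0.566, 0.219] pointing down, gripper open.
Joint ranges: [-2.96, 2.96], [-0.89, 2.26], [0.02, 2.5], [-1.34, 4.48], [0, 2.73], [-2.66, 2.66]. Speed limits (rad/s): [2.39, 2.39, 2.79, 3.14, 3.14, 3.14].

## Interface

Orientations are given as a rotation vector (axis times angle).
In Python, from plant import read_state, read_camera, close_job, search_frame, masks_of, grasp_offset gives the robot as it stands.
- The arm moves only by the tool drive_tool, never from a script. Its argument "plan" is a list of rows, each an object with "claw": the closure, from 0 (fully open) to 1 (shut); "linear": the shift along the tool's x, y, z in cm, a list of three; "angular": the turn, a rotation vector about the tool's x, y, z in degrees, a list of three. In form: [{"claw": claw, "linear": [tx, ty, tz], "angular": [ax, ay, az]}, ...]. A call has 1 to 12 rows; each row shifts and turns the commanded pose from where the row before left it, along the tool's axes as they then stand; what a row does not reach is not made up. A row lasts 1/8 s, in which the tool goes at most 62.5 mm and 10.7 degrees, less where a joint would pass 70% of its speed; a pose out of reach is approached as far as the arm can. A call is refused whole if a number of a shift passes 6.25 or a number of a turn 10.7, either way. A call with a gripper value outside its range is refused whole. The fingers move at their own pace and stop on an object; "newtons" is the grip in N (left out, the last holds). Time passes only in rows, so rows that do not move let the fingers close. It gives the time, the measured TCP pose, the force and the opening at its end, in the units of the state.
- read_state(): the state, without advancing time (a new reading comes with each control period).
- read_camera(name): name is "scene" or "top" or "wrist"; returns a dict with "pixels" (480x640x3 uint8, red, green, blue), "K" (3x3 intrinsics, pixels), "xyz" and "attitude" of the camera in the world. Camera axes: x right, y up, looking along -z (the intrinsics and any distortion apply to the point x, -y, -z); pixel columns grow to the right and rows downward; lengths in m; the calibration is good to about 2 mm. A picture is of the moment at which its call begins. There is no depth.
- close_job(): hands the job in, once; it reports no verdict.
Trained networks look in a picture, given as the dict that the camera call returned (one of the last four; its "shot" number tells which), for a name from the list of things; names that differ only in an ending like _2 or _b are one class to them, and where a whole thing is asked for, a point or a joint stands for the part that bears it (a point fixed in the world has none). Each returns a list of dicts, best first, with "p" (0 to 1); they miss things now and then, are a little off and sometimes report something else, mostly with a low value. They report only what shows in the picture. A call takes as long as a camera call. They do not tell look-alikes from the thing itself.
- search_frame(picture, label): "at" ([x, y, z] in m, in world coordinates, good to about 4 mm: the middle of the surface that is visible of it).
- masks_of(picture, label): "mask" (480x640 bool, what is visible of it).
The state is a dict: "t": time; "q": joint angles; "dq": joint speeds; "joint_torque": joint torques, N m; "tool_pos": TCP position; "orientation": TCP orientation; "force": force on the tool from outside, world axes, zero at the start; "wrist_torque": the same for the moment, N m; "opening": finger opening in m.
Only numpy, scipy, OpenCV 4.12 (cv2) and the standard library are available. Lean on these libraries where they do the work, as an engineer would, in place of code of your own. Each camera call takes 0.05 s, during which the arm holds its last target.

## Task

Two T-handled hex keys stand in the block of the board clamp: one is fully home in its screw, the other stands proud because its hex sits crooked on top of the hidden screw socket. Turn the proud key until it drops into its socket, fully home and upright in the same block, and let go. Leave the other key in place.

Things in the scene. Friction and masses are not known exactly. Their poses are not given: they have to be found in the camera images.
- proud_key_grip (a point): Centre of the black handle bar of the loose, higher T-key (0.25 kg): bar 90 mm (x) by 22 (y) by 22 (z, up). Steel hex shaft, 17 mm across flats, ends 99 mm below this point, in a close bore, tip on the socket's rim. Point 131 mm above table, 111 when home. Bar is 22 to 38 degrees off the nearest fits (see clamp); turned either way to within 10 degrees of one and released, the key drops by its weight.
- home_key_grip (a point): Centre of the handle bar of the other T-handled hex key, identical in size but already fully home: this point is 111 mm above the table and the bar lies along the clamp's x axis. It stands in the other bore and is to be left in place.
- clamp: Fixed clamp: steel base 200 x 250 x 12 mm, aluminium block 60 (x) by 190 (y), top 70 mm above table. Origin on the table under the block's middle; x points across the block to a low bed with a circuit board, z up. Bores 60 mm either side along y; 38 mm down each a hidden hex socket 20 mm deep. A key fits with its bar along clamp x (square across the block's long side) or 60 degrees either side of it.
Mind the look-alikes: they are no part of the job. Leave any pink or purple look-alike of the part that bears proud_key_grip alone.

How it is judged:
By the outcome, as a careful person would: the job done as asked, in the order asked, and still so for the second after the job is handed in, with the robot touching nothing.
It also fails if it takes over 32 s, if anything falls off the work surface, if the arm or the gripper's body presses on something with over 40 N, if the wrist force passes 120 N, or if a joint passes its speed limit or range.

## Working session

There is one attempt and no reset: what is moved stays moved. The work goes in short steps, Python scripts to look and compute and a tool call to move; the robot and the scene stay as the last step left them, time stands still between calls to the robot, and variables do not carry over. Pictures are saved under pics/ and viewed, and the job is handed in when it is done.

Besides the shell and the picture viewer there is one more tool, called after "Request:" as name([rows], argument=value, ...), one row to a line, values as JSON. drive_tool: Moves the arm, as the interface text tells. Its arguments: {"type":"object","properties":{"plan":{"type":"array"},"newtons":{"type":"number"}},"required":["plan"]}

```bash
mkdir -p pics; cat > h.py <<'E'
import numpy as np,cv2
from scipy.spatial.transform import Rotation as R
from plant import *
def save(p,n): cv2.imwrite('pics/'+n+'.png',p['pixels'][:,:,::-1])
def rot(p):
    a=np.array(p['attitude']); return a if a.shape==(3,3) else R.from_rotvec(a).as_matrix()
def ray(p,u,v):
    d=np.linalg.inv(p['K'])@[u,v,1]; d=rot(p)@[d[0],-d[1],-d[2]]; return np.array(p['xyz']),d
def onz(p,u,v,z):
    o,d=ray(p,u,v); return o+d*(z-o[2])/d[2]
def proj(p,X):
    c=rot(p).T@(np.array(X)-p['xyz']); c=np.array(p['K'])@[c[0],-c[1],-c[2]]; return c[:2]/c[2]
E
python3 - <<'E'
from h import *
print(read_state())
for n in ['top','scene','wrist']:
    p=read_camera(n); save(p,n+'0'); print(n,p['xyz'],p['attitude'],p['K'],[k for k in p])
    for l in ['proud_key_grip','home_key_grip','clamp']:
        for r in search_frame(p,l): print(l,r, proj(p,r['at']))
E
```

```text
{'t': 0.0, 'q': array([ 1.14657846e+00,  1.31123163e-01,  1.48927443e+00, -8.81656058e-06,
        1.52301294e+00, -8.54295750e-02]), 'dq': array([ 0.00015224, -0.00116273,  0.00060531,  0.00022911,  0.00103783,
       -0.00017831]), 'joint_torque': array([ 1.13294365e-03, -5.59808886e+01, -4.91770577e+01,  7.70219578e-02,
        3.50658351e-02, -1.61876078e-04]), 'tool_pos': array([0.19916936, 0.56537237, 0.21761282]), 'orientation': array([-5.29549329e-01, -3.09618294e+00,  2.76638698e-03]), 'force': array([-0.01853842, -0.56757357, -0.73537573]), 'wrist_torque': array([ 0.0269404 , -0.02538457, -0.03613539]), 'opening': 0.09340572824755598}
top [ 0.32315193 -0.02408864  1.16714515] [ 0.07793328 -0.10124251 -1.55916964] [[600.52140879   0.         323.62779489]
 [  0.         600.52140879 247.18630266]
 [  0.           0.           1.        ]] ['pixels', 'K', 'xyz', 'attitude', 'shot']
proud_key_grip {'at': [0.379, 0.1459, 0.1113], 'p': 0.87} [217.69804812 283.11496326]
proud_key_grip {'at': [0.3742, -0.0547, 0.1094], 'p': 0.78} [332.02954817 287.00798523]
proud_key_grip {'at': [
[... 626 characters left out ...]
.85154048 231.80016704]
proud_key_grip {'at': [0.3224, -0.2299, 0.0983], 'p': 0.79} [236.9997246  201.19008861]
proud_key_grip {'at': [0.5272, -0.059, 0.1388], 'p': 0.61} [309.06667688 255.99722432]
proud_key_grip {'at': [0.3805, -0.0553, 0.1004], 'p': 0.56} [320.32905332 221.96763825]
home_key_grip {'at': [0.5477, 0.0501, 0.1284], 'p': 0.91} [378.2913111  274.17379695]
clamp {'at': [0.5939, -0.0176, 0.0266], 'p': 0.73} [330.92349728 338.10103814]
wrist [0.12966537 0.59145607 0.38411446] [-0.2335091  -0.16520068  1.2247126 ] [[338.49783546   0.         324.43396607]
 [  0.         338.49783546 236.79722671]
 [  0.           0.           1.        ]] ['pixels', 'K', 'xyz', 'attitude', 'shot']
```

View pics/top0.png

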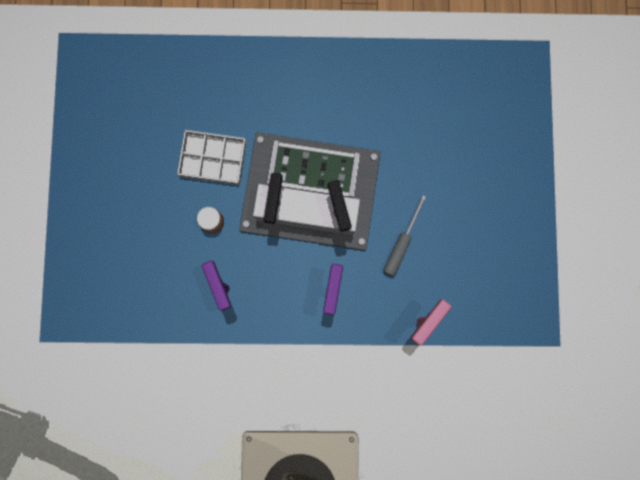

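View pics/scene0.png

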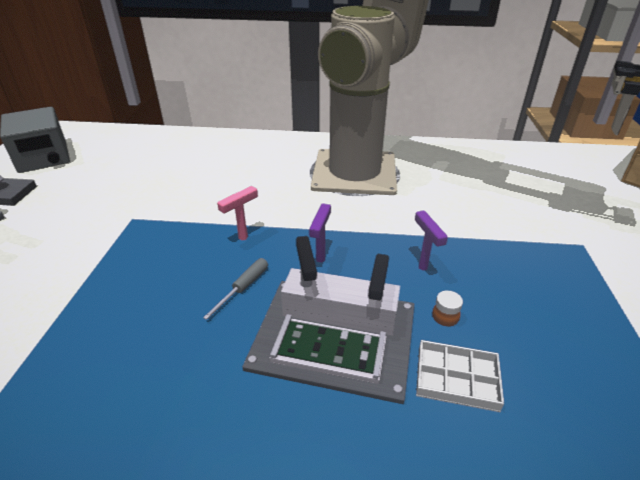

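The top view shows the home key at about (273,198) and the proud key at about (340,206), both black. The purple and pink look-alikes stand nearer the robot. Next I measure the bar angles.

```bash
python3 - <<'E'
from h import *
p=read_camera('top')
big=cv2.resize(p['pixels'][120:260,220:400],None,fx=4,fy=4,interpolation=cv2.INTER_CUBIC); cv2.imwrite('pics/topz.png',big[:,:,::-1])
for l,z in [('proud_key_grip',.142),('home_key_grip',.122)]:
    for r in masks_of(p,l):
        m=r['mask']; v,u=np.nonzero(m); 
        if not(130<v.mean()<245): continue
        rc=cv2.minAreaRect(np.c_[u,v].astype(np.float32))
        W=np.array([onz(p,a,b,z-.005)[:2] for a,b in zip(u,v)])
        c=W.mean(0);w,V=np.linalg.eigh(np.cov(W.T)); d=V[:,1]; d=d*np.sign(d[0])
        rw=cv2.minAreaRect((W*1000).astype(np.float32))
        print(l,r['p'],u.mean(),v.mean(),m.sum(),rc,c,np.degrees(np.arctan2(d[1],d[0])),rw)
# block/base corners at base z=.012
for uv in [(258,134),(380,153),(366,249),(241,232)]: print(uv,onz(p,*uv,.012))
E
```

```text
proud_key_grip 0.87 338.7269938650307 205.58895705521473 652 ((338.88275146484375, 205.4931182861328), (51.92042541503906, 13.852872848510742), 74.93151092529297) [ 0.51467383 -0.0645207 ] 15.929108129233072 ((514.9495239257812, -64.75593566894531), (91.50048828125, 24.169292449951172), 15.302186965942383)
home_key_grip 0.74 272.67284991568295 197.72175379426645 593 ((272.8887023925781, 198.1346435546875), (12.52372932434082, 50.9338264465332), 8.61564826965332) [0.53119038 0.05203928] -7.800881048822759 ((530.6217041015625, 51.60819625854492), (22.254554748535156, 91.67234802246094), 82.64832305908203)
(258, 134) [0.67947955 0.09098434 0.012     ]
(380, 153) [ 0.64416591 -0.15035472  0.012     ]
(366, 249) [ 0.45310835 -0.12283218  0.012     ]
(241, 232) [0.48369144 0.11971205 0.012     ]
```

View pics/topz.png

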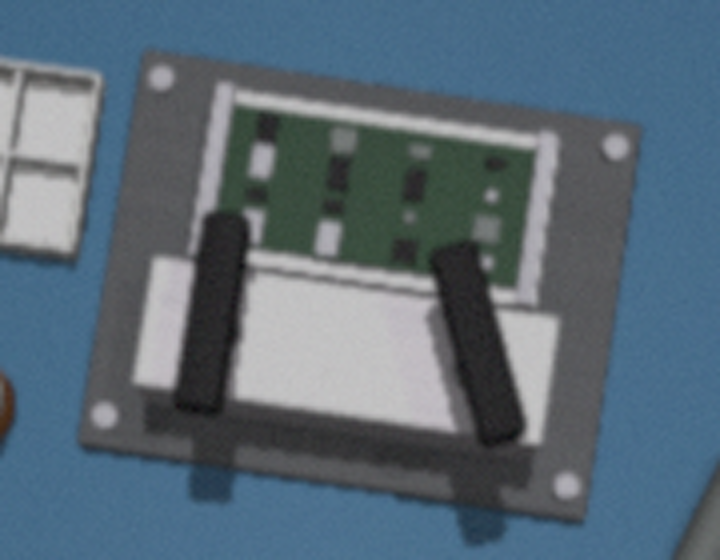

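```bash
cat >> h.py <<'E'
def delta(pos,ang):  # ang: world direction (deg) of tool x; tool down
    s=read_state(); M=R.from_rotvec(s['orientation']).as_matrix()
    x=np.array([np.cos(np.radians(ang)),np.sin(np.radians(ang)),0]); z=np.array([0,0,-1.]); T=np.c_[x,np.cross(z,x),z]
    print('toolx ang',np.degrees(np.arctan2(M[1,0],M[0,0])),'pos',s['tool_pos'],'q',s['q'].round(3),'F',s['force'].round(2),'open',s['opening'],'t',s['t'])
    print('shift cm (cur tool axes)',(M.T@(np.array(pos)-s['tool_pos'])*100).round(2),'turn deg',np.degrees(R.from_matrix(M.T@T).as_rotvec()).round(2))
E
python3 - <<'E'
from h import *
delta([.5145,-.0655,.218],15.6)
delta([.5145,-.0655,.218],195.6)
E
```

```text
toolx ang 160.58770424164499 pos [0.19939355 0.56590105 0.21864387] q [ 1.147  0.13   1.488  0.     1.523 -0.085] F [ 0.24 -0.98  0.34] open 0.09302951083213168 t 0.75
shift cm (cur tool axes) [-50.7  -49.08   0.06] turn deg [ -0.    -0.   144.99]
toolx ang 160.58770424164499 pos [0.19939355 0.56590105 0.21864387] q [ 1.147  0.13   1.488  0.     1.523 -0.085] F [ 0.24 -0.98  0.34] open 0.09302951083213168 t 0.75
shift cm (cur tool axes) [-50.7  -49.08   0.06] turn deg [  0.    -0.   -35.01]
```

Request:
drive_tool([
  {"claw":0,"linear":[-4.2,-4.1,0],"angular":[0,0,0]},
  {"claw":0,"linear":[-4.2,-4.1,0],"angular":[0,0,0]},
  {"claw":0,"linear":[-4.2,-4.1,0],"angular":[0,0,0]},
  {"claw":0,"linear":[-4.2,-4.1,0],"angular":[0,0,0]},
  {"claw":0,"linear":[-4.2,-4.1,0],"angular":[0,0,0]},
  {"claw":0,"linear":[-4.2,-4.1,0],"angular":[0,0,0]},
  {"claw":0,"linear":[-4.2,-4.1,0],"angular":[0,0,0]},
  {"claw":0,"linear":[-4.2,-4.1,0],"angular":[0,0,0]},
  {"claw":0,"linear":[-4.2,-4.1,0],"angular":[0,0,0]},
  {"claw":0,"linear":[-4.2,-4.1,0],"angular":[0,0,0]},
  {"claw":0,"linear":[-4.2,-4.1,0],"angular":[0,0,0]},
  {"claw":0,"linear":[-4.2,-4.0,0],"angular":[0,0,0]},
])

```text
t: 2.25
tool_pos: [0.5123, -0.0667, 0.219]
orientation: [0.53, 3.096, 0.0]
force: [1.2, 0.4, 0.9]
opening: 0.0928
```

Request:
drive_tool([
  {"claw":0,"linear":[0,0,0],"angular":[0,0,-8.75]},
  {"claw":0,"linear":[0,0,0],"angular":[0,0,-8.75]},
  {"claw":0,"linear":[0,0,0],"angular":[0,0,-8.75]},
  {"claw":0,"linear":[0,0,0],"angular":[0,0,-8.75]},
  {"claw":0,"linear":[0,0,0],"angular":[0,0,0]},
])

```text
t: 2.88
tool_pos: [0.5116, -0.0647, 0.2187]
orientation: [-0.425, 3.113, -0.0]
force: [0.5, 0.2, 0.6]
opening: 0.0933
```

```bash
python3 - <<'E'
from h import *
p=read_camera('wrist'); save(p,'w1')
for l,z in [('proud_key_grip',.142),('home_key_grip',.122)]:
    for r in masks_of(p,l):
        m=r['mask']; v,u=np.nonzero(m); 
        W=np.array([onz(p,a,b,z)[:2] for a,b in zip(u,v)])
        rw=cv2.minAreaRect((W*1000).astype(np.float32))
        print(l,r['p'],u.mean(),v.mean(),m.sum(),W.mean(0),rw)
print([ (l,r['at'],r['p']) for l in ['proud_key_grip','home_key_grip'] for r in search_frame(p,l)])
delta([.5145,-.0655,.218],195.6)
E
```

```text
proud_key_grip 0.95 610.1531531531532 144.8258871116014 5439 [0.38854532 0.10732808] ((397.6685791015625, 95.7916259765625), (78.94402313232422, 67.8063735961914), 29.41295623779297)
proud_key_grip 0.9 321.34638459109567 244.64887906536154 3167 [ 0.511725   -0.06574642] ((512.9915771484375, -65.40399932861328), (88.37093353271484, 21.94525909423828), 16.20534896850586)
proud_key_grip 0.77 385.6334581772784 60.27365792759051 4005 [ 0.37995414 -0.0590257 ] ((380.7217102050781, -59.18675231933594), (20.42616081237793, 80.01448822021484), 80.53726959228516)
home_key_grip 0.91 454.53951701427 273.19758507135015 1822 [0.51154952 0.04828791] ((526.1827392578125, 40.04085922241211), (41.50016403198242, 88.70003509521484), 71.23787689208984)
[('proud_key_grip', [0.3758, 0.1422, 0.1004], 0.9), ('proud_key_grip', [0.5108, -0.0653, 0.1392], 0.86), ('proud_key_grip', [0.3701, -0.058, 0.1057], 0.59), ('home_key_grip', [0.5107, 0.0469, 0.1229], 0.58)]
toolx ang -164.52023266675576 pos [ 0.51158913 -0.06463873  0.21870789] q [-0.225 -0.099  1.72   0.     1.521 -2.066] F [-0.41  0.75  0.21] open 0.0930255213842627 t 3.125
shift cm (cur tool axes) [-0.26 -0.16  0.07] turn deg [-0.    0.01 -0.12]
```

View pics/w1.png

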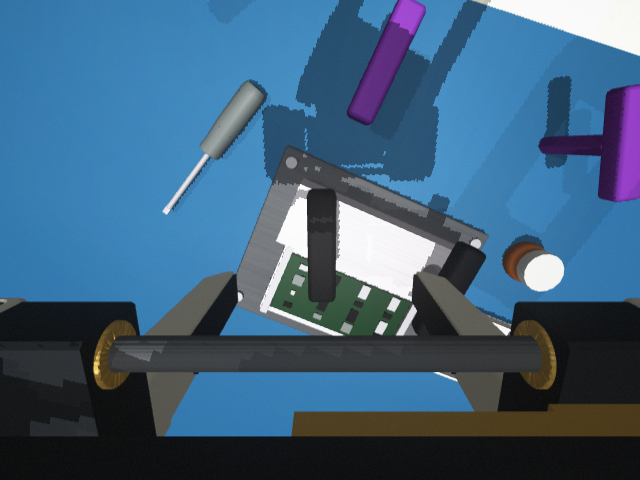

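Request:
drive_tool([
  {"claw":0,"linear":[-0.19,-0.14,2.7],"angular":[0,0,0]},
  {"claw":0,"linear":[0,0,2.7],"angular":[0,0,0]},
  {"claw":0,"linear":[0,0,2.7],"angular":[0,0,0]},
  {"claw":0,"linear":[0,0,2.6],"angular":[0,0,0]},
  {"claw":0,"linear":[0,0,0],"angular":[0,0,0]},
  {"claw":0,"linear":[0,0,0],"angular":[0,0,0]},
])

```text
t: 3.88
tool_pos: [0.5143, -0.0656, 0.1127]
orientation: [-0.425, 3.112, -0.001]
force: [-0.2, -0.0, -0.6]
opening: 0.0932
```

```bash
python3 - <<'E'
from h import *
p=read_camera('wrist'); save(p,'w2')
delta([.5138,-.0654,.112],195.6)
E
```

```text
toolx ang -164.43483411019247 pos [ 0.51471694 -0.06573011  0.11319397] q [-0.226 -0.015  1.835  0.     1.319 -2.068] F [ 0.16 -0.17  0.96] open 0.09312720412002125 t 3.925
shift cm (cur tool axes) [0.08 0.06 0.12] turn deg [-0.06  0.11 -0.03]
```

View pics/w2.png

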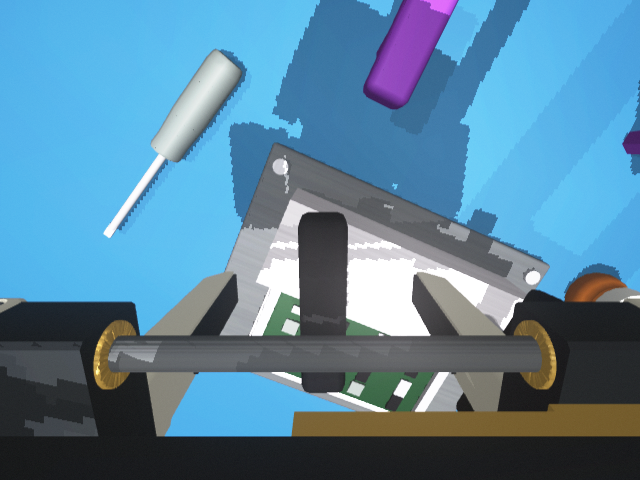

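The bar spans columns 299–348 and is centred between the fingers at 237 and 414. I'm closing gently.

Request:
drive_tool([
  {"claw":1,"linear":[0,0,0],"angular":[0,0,0]},
  {"claw":1,"linear":[0,0,0],"angular":[0,0,0]},
  {"claw":1,"linear":[0,0,0],"angular":[0,0,0]},
  {"claw":1,"linear":[0,0,0],"angular":[0,0,0]},
  {"claw":1,"linear":[0,0,0],"angular":[0,0,0]},
  {"claw":1,"linear":[0,0,0],"angular":[0,0,0]},
], newtons=15)

```text
t: 4.68
tool_pos: [0.5137, -0.0655, 0.1116]
orientation: [0.426, -3.112, -0.0]
force: [-0.6, -0.4, -0.5]
opening: 0.0376
```

Request:
drive_tool([
  {"claw":1,"linear":[0,0,0],"angular":[0,0,0]},
  {"claw":1,"linear":[0,0,0],"angular":[0,0,0]},
  {"claw":1,"linear":[0,0,0],"angular":[0,0,0]},
  {"claw":1,"linear":[0,0,0],"angular":[0,0,0]},
])

```text
t: 5.18
tool_pos: [0.5138, -0.0658, 0.1116]
orientation: [0.426, -3.113, 0.001]
force: [0.7, -1.5, -0.4]
opening: 0.022
```

Request:
drive_tool([
  {"claw":1,"linear":[0,0,0],"angular":[0,0,4]},
  {"claw":1,"linear":[0,0,0],"angular":[0,0,4]},
  {"claw":1,"linear":[0,0,0],"angular":[0,0,4]},
  {"claw":1,"linear":[0,0,0],"angular":[0,0,0]},
])

```text
t: 5.68
tool_pos: [0.5135, -0.0654, 0.1113]
orientation: [0.099, -3.139, -0.0]
force: [-0.1, -0.7, -3.7]
opening: 0.0218
```

Request:
drive_tool([
  {"claw":1,"linear":[0,0,0],"angular":[0,0,4]},
  {"claw":1,"linear":[0,0,0],"angular":[0,0,4]},
  {"claw":1,"linear":[0,0,0],"angular":[0,0,4]},
  {"claw":1,"linear":[0,0,0],"angular":[0,0,0]},
  {"claw":1,"linear":[0,0,0],"angular":[0,0,0]},
])

```text
t: 6.3
tool_pos: [0.5136, -0.0653, 0.1114]
orientation: [-0.227, -3.133, -0.001]
force: [0.4, -0.9, -3.9]
opening: 0.0223
```

```bash
python3 - <<'E'
from h import *
p=read_camera('wrist'); save(p,'w3')
delta([.5138,-.0654,.112],172)
print(read_state()['wrist_torque'])
E
```

```text
toolx ang 171.6978678923731 pos [ 0.51358115 -0.06537213  0.11143244] q [-0.226 -0.013  1.837  0.     1.318 -1.652] F [ 0.19 -0.   -3.21] open 0.021885871190396134 t 6.35
shift cm (cur tool axes) [-0.02  0.   -0.06] turn deg [ 0.01 -0.03 -0.3 ]
[ 0.03915735 -0.09035448  0.00040388]
```

View pics/w3.png

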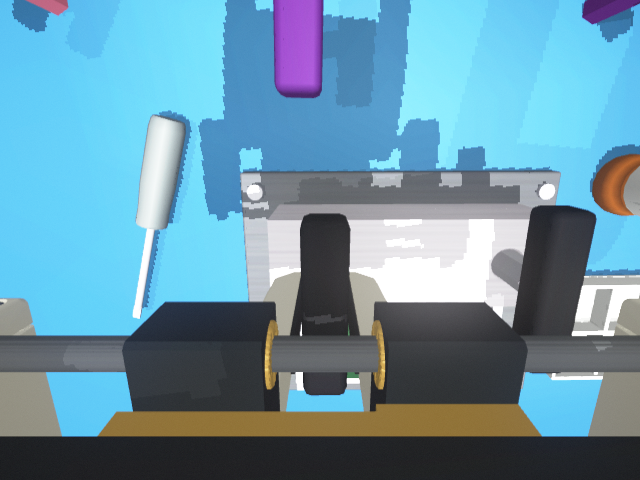

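The bar is square to the block in the picture, and the gripper now carries the key's weight (about 3 N down). Releasing.

Request:
drive_tool([
  {"claw":0,"linear":[0,0,0],"angular":[0,0,0]},
  {"claw":0,"linear":[0,0,0],"angular":[0,0,0]},
  {"claw":0,"linear":[0,0,0],"angular":[0,0,0]},
  {"claw":0,"linear":[0,0,0],"angular":[0,0,0]},
  {"claw":0,"linear":[0,0,0],"angular":[0,0,0]},
  {"claw":0,"linear":[0,0,0],"angular":[0,0,0]},
  {"claw":0,"linear":[0,0,0],"angular":[0,0,0]},
  {"claw":0,"linear":[0,0,0],"angular":[0,0,0]},
])

```text
t: 7.35
tool_pos: [0.5138, -0.0655, 0.1116]
orientation: [-0.23, -3.133, 0.0]
force: [0.7, -0.4, 0.4]
opening: 0.092
```

```bash
python3 - <<'E'
from h import *
p=read_camera('wrist'); save(p,'w4')
p=read_camera('scene'); save(p,'s4'); cv2.imwrite('pics/s4z.png',cv2.resize(p['pixels'][200:420,220:440],None,fx=2.7,fy=2.7)[:,:,::-1])
delta([.5138,-.0654,.112],172)
E
```

```text
toolx ang 171.59142918075761 pos [ 0.51376796 -0.06551303  0.11162311] q [-0.226 -0.014  1.837  0.     1.318 -1.65 ] F [-0.52 -0.17 -0.32] open 0.09265505019625701 t 7.45
shift cm (cur tool axes) [-0.    0.01 -0.04] turn deg [ 0.   -0.   -0.41]
```

View pics/w4.png

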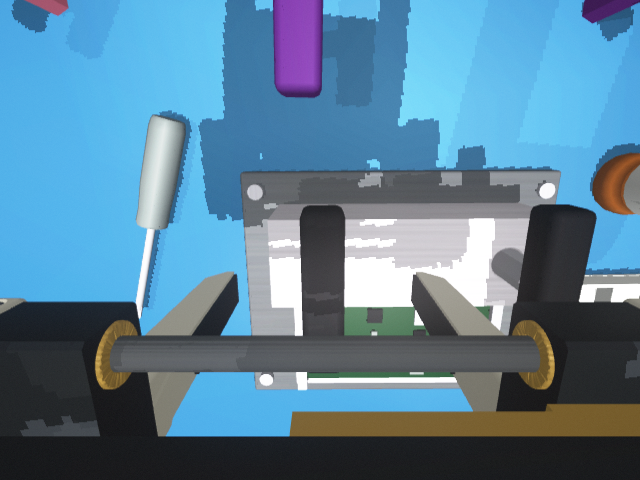

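View pics/s4z.png

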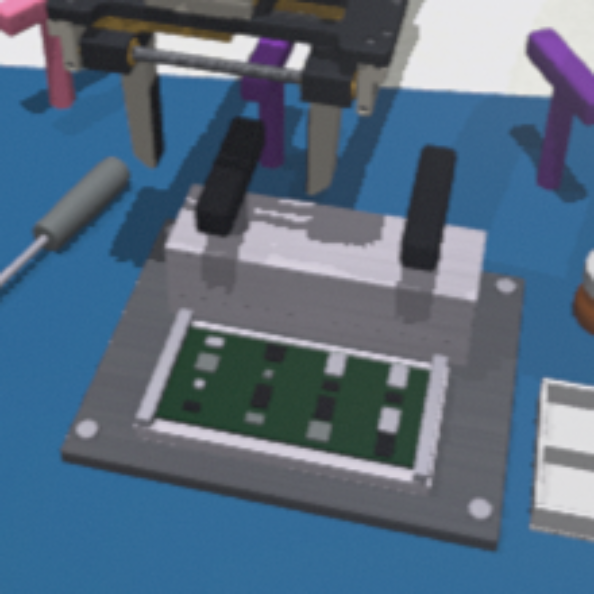

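The key dropped: its bar's top edge now sits at row 206, the same as the home key's. Its width also shrank from 49 to 44 px. I'll go straight up, move clear and verify.

Request:
drive_tool([
  {"claw":0,"linear":[0,0,-2.5],"angular":[0,0,0]},
  {"claw":0,"linear":[0,0,-4],"angular":[0,0,0]},
  {"claw":0,"linear":[0,0,-5],"angular":[0,0,0]},
  {"claw":0,"linear":[0,0,-2.5],"angular":[0,0,0]},
  {"claw":0,"linear":[0,-5,0],"angular":[0,0,0]},
  {"claw":0,"linear":[0,-5,0],"angular":[0,0,0]},
  {"claw":0,"linear":[0,-5,0],"angular":[0,0,0]},
  {"claw":0,"linear":[0,-5,0],"angular":[0,0,0]},
  {"claw":0,"linear":[0,0,0],"angular":[0,0,0]},
])

```text
t: 8.57
tool_pos: [0.4835, -0.2664, 0.2513]
orientation: [-0.237, -3.132, 0.001]
force: [0.2, 0.7, -0.5]
opening: 0.0926
```

```bash
python3 - <<'E'
from h import *
for n in ['top','scene']:
    p=read_camera(n); save(p,n+'5')
    b=p['pixels'][120:260,220:400] if n=='top' else p['pixels'][200:420,220:440]
    cv2.imwrite(f'pics/{n}5z.png',cv2.resize(b,None,fx=2.7,fy=2.7)[:,:,::-1])
    for l in ['proud_key_grip','home_key_grip']:
        for r in masks_of(p,l):
            v,u=np.nonzero(r['mask'])
            W=np.array([onz(p,a,b,.12)[:2] for a,b in zip(u,v)]);rw=cv2.minAreaRect((W*1000).astype(np.float32))
            print(n,l,r['p'],u.mean().round(1),v.mean().round(1),u.min(),u.max(),v.min(),v.max(),rw)
        print([(r['at'],r['p']) for r in search_frame(p,l)])
print(read_state()['tool_pos'],read_state()['force'],read_state()['t'])
E
```

```text
top proud_key_grip 0.92 339.2 208.7 330 348 184 233 ((512.875732421875, -65.91883850097656), (21.958961486816406, 90.4026107788086), 82.25536346435547)
top proud_key_grip 0.8 216.6 285.4 203 230 261 310 ((375.81060791015625, 143.92453002929688), (88.9475326538086, 30.59800148010254), 22.478107452392578)
top proud_key_grip 0.72 332.5 289.7 323 342 265 314 ((369.71539306640625, -55.307960510253906), (21.126522064208984, 87.58277130126953), 80.60369110107422)
[([0.5137, -0.0631, 0.1254], 0.92), ([0.3736, -0.0545, 0.107], 0.75), ([0.3783, 0.1465, 0.1143], 0.68)]
top home_key_grip 0.87 272.5 198.8 263 281 174 223 ((529.2855834960938, 51.75715637207031), (23.740314483642578, 89.41368865966797), 81.16692352294922)
[([0.5325, 0.0506, 0.1151], 0.81)]
scene proud_key_grip 0.94 304.7 265.7 292 317 242 286 ((522.5504150390625, -66.4407958984375), (31.719751358032227, 108.88794708251953), 88.82850646972656)
scene proud_key_grip 0.86 237.8 207.2 217 257 187 239 ((387.46160888671875, -218.36526489257812), (171.75006103515625, 73.06958770751953), 3.836611032485962)
scene proud_key_grip 0.82 319.6 229.0 308 330 203 261 ((430.4852294921875, -55.166099548339844), (171.23190307617188, 35.10023880004883), 0.4102821350097656)
scene proud_key_grip 0.81 428.6 236.4 415 446 211 269 ((436.76092529296875, 143.71849060058594), (51.93752670288086, 166.64175415039062), 88.51668548583984)
[([0.5248, -0.0606, 0.1208], 0.84), ([0.3246, -0.2305, 0.0999], 0.73), ([0.3903, 0.1489, 0.102], 0.68), ([0.3805, -0.0589, 0.101], 0.61)]
scene home_key_grip 0.61 377.4 276.8 367 387 254 299 ((540.8654174804688, 50.12923049926758), (22.784137725830078, 107.00682067871094), 82.7782974243164)
[([0.5536, 0.0484, 0.1251], 0.72), ([0.5925, -0.0156, 0.0278], 0.65)]
[ 0.48476921 -0.26272722  0.25176654] [ 0.54109157  0.99132282 -0.41854884] 9.075
```

View pics/scene5z.png

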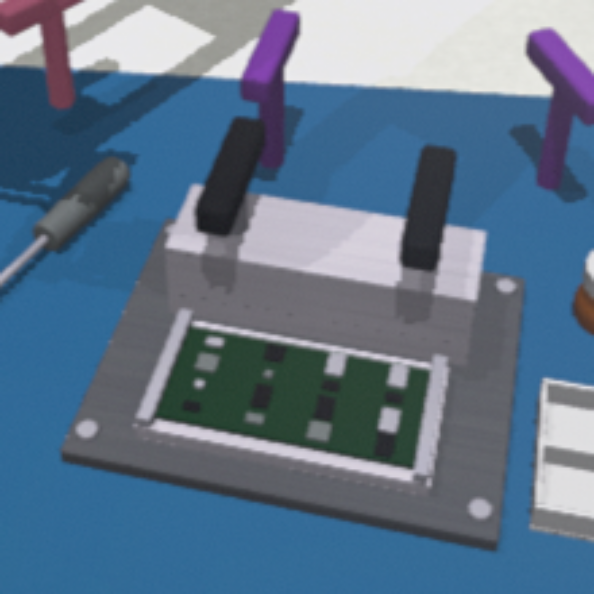

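View pics/top5.png

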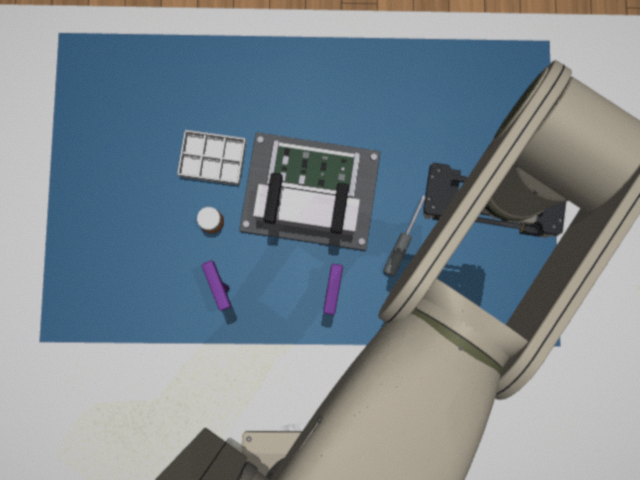

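```bash
python3 - <<'E'
from h import *
p=read_camera('scene')
a=np.radians(-8); x=np.array([np.cos(a),np.sin(a),0]);y=np.array([-x[1],x[0],0])
for nm,c,zs in [('proud',(.5135,-.0655),(.111,.121,.131)),('home',(.530,.0517),(.111,.131))]:
  for z in zs:
    P=np.array([proj(p,np.array([*c,z])+i*.045*x+j*.011*y+k*np.array([0,0,.011])) for i in(-1,1) for j in (-1,1) for k in(-1,1)])
    print(nm,z,P.min(0).round(1),P.max(0).round(1))
E
```

```text
proud 0.111 [291.8 240.7] [319.3 288.1]
proud 0.121 [291.6 236. ] [319.3 283.5]
proud 0.131 [291.3 231.3] [319.3 278.8]
home 0.111 [366.7 251. ] [389.1 300.9]
home 0.131 [367.6 241.5] [390.3 291.4]
```

```bash
python3 -c "
from plant import *
print(close_job())"
```

```text
the job is handed in; nothing more can be done
None
```

The proud key has dropped fully home in its socket and stands upright, and I handed the job in at about 9.1 s of the 32 s allowed. I gripped its black bar at 15 N, turned it 24° clockwise (seen from above) to line up with the clamp's x axis, let go, and moved the arm clear.

**Last checks:**
- **Height:** in the scene picture the key's bar spans rows 242–286. A bar at home height (111 mm) should span 241–288, and one still proud should span 231–279. The home key matches its own home height equally well (254–299 seen, 251–301 expected).
- **Angle:** in the top picture the two bars are parallel to within about 1°, at roughly -8° in the world.
- **Home key and look-alikes:** the home key stayed where it was, to within about 2 mm. I didn't touch any of the look-alikes.
- **Force:** the readings at the end of each move never exceeded about 4 N.

The only mismatch was in the network's height estimate for the turned key. It put the top at 121–125 mm against an expected 122, which is within its stated error of about 4 mm.

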